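Load the solder reel into its spring-spindle stand

TASK

Put the reel of solder that lies in the rubber cradle into the reel stand: push the sprung end of its spindle into one cup to compress it, swing the other end down between the bearing blocks and let it spring out into the other cup, so that the reel hangs level with both spindle ends fully home in their cups. Do it gently, without jamming or ramming the spindle against the stand, leave the reel hanging there by itself, and leave the other things on the bench where they are.

Things in the scene. Friction and masses are not known exactly. Their poses are not given: they have to be found in the camera images.
- spindle: alloy spindle with a grey reel of solder clamped fast on it, 0.4-0.6 kg, loose. Origin on its axis, mid-reel; y runs along the spindle to the sprung end. Wound solder: diameter 48, 48 mm wide, between two 2 mm flanges of diameter 60; grip it across, from above, between the flanges. Tube diameter 18, from y -46 to +50 mm; brass nut of diameter 22 at the sprung end. It lies level, axis 34 mm up
- plunger_tip (a point): foremost point of the round-nosed steel plunger, diameter 9 mm, at the sprung end; moves with it. Free, it lies 69 mm from the spindle's origin along +y; it can be pressed in 15 mm to a hard stop. It takes 3 N to start it and 0.6 N more per mm: 12 N when fully in
- fixed_tip (a point): foremost point of the round-nosed solid stub, diameter 9, at the plain end, 66 mm from the spindle's origin along -y. Spindle length from tip to tip: free 135 mm, fully compressed 120 mm, 130 mm when seated in both cups
- stand: base of the reel stand, screwed down: dark steel plate 120 x 186 x 6 mm; origin under its middle, y to its left end (seen from -x), z up. On it, clamped by wing nuts through slots, sits the yoke that carries the two cups; the yoke can be set anywhere up to 7 mm off the middle along y, either way. Where it is set is not measured; it does not give. A wire eye 42 mm high stands at the front (-x)
- base_mid (a point): middle of the base plate's upper side, between the uprights, 6 mm up. The yoke rises from here: uprights 44 mm wide, on each a white bearing block 40 mm wide (x), 28 high, 14 thick, tops 84 mm above the bench. Flat inner faces 116 mm apart, in each a round blind cup of diameter 13, 7 mm deep, axis along the stand's y, 70 mm above the bench and over the plate's centre line. Either way round fits
- cradle: black rubber pad 85 x 100 x 4 mm fixed to the bench with two ribs 6 mm high along y, 37 mm apart, between which the reel's flanges lie; origin under its centre
- battery_box: closed black battery box, 62 x 33 x 16 mm, lying loose on the bench; origin under its centre
- board_a: loose square green circuit board 75 x 75 x 3 mm with a ring of small white LEDs; origin under its centre
- board_b: second loose green circuit board, the same as board_a; origin under its centre
- cutters: flush cutters with blue handles, 135 mm long, 14 mm high, lying flat; origin near the pivot, under it
- spare_reel: a second grey reel of solder, diameter 60, 52 mm high, without a spindle, standing on its flange; origin under its centre
- cleaner_tin: round tin of brass wool for cleaning tips, diameter 60, 39 mm high; origin under its centre
- driver: screwdriver 160 mm long lying flat; handle towards its own -x
Things that resemble listed ones, but are neither listed nor needed, are in the scene too. What is shaped like the stand but pink or red is not meant.

How it is judged:
By the outcome, as a careful person would: the job done as asked, in the order asked, and still so for the second after the job is handed in, with the robot touching nothing.
It also fails if it takes over 67 s, if anything falls off the work surface, if the arm or the gripper's body presses on something with over 40 N, if the wrist force passes 120 N, or if a joint passes its speed limit or range.

ROBOT

A 6-joint arm with a two-finger parallel gripper is mounted at the origin on the work surface. World frame = base frame: x ahead of the robot, y to its left, z up, the work surface at z = 0. Lengths are in m, angles in rad, forces in N, time in s.
With the tool pointing down it reaches from about 0.325 to 0.85 m from the base axis. Payload 4.4 kg.
Tool frame: the origin (TCP) lies at the very end of the fingers, on their centre line; the grasp point (between the pads) lies 19 mm behind it; z points along the fingers, x is the direction in which the jaws open and shut, and the axes are right-handed (so a half turn about z gives the same grasp; the last joint's range is limited). The gripper opens to 94 mm and grips with 3 to 60 N. Pads are 16 mm wide; open, the fingers measure 119 mm over their backs; the gripper's body (75 mm by 177 mm) begins 78 mm behind the grasp point.
Start: joints at [1.107, 0.207, 1.542, -0, 1.393, -0.15], TCP at [0.177, 0.547, 0.205] pointing down, gripper open.
Joint ranges: [-2.73, 2.73], [-0.86, 2.22], [0.23, 2.46], [-1.11, 4.25], [0.08, 2.63], [-2.82, 2.82]. Speed limits (rad/s): [2.79, 2.79, 3.14, 3.14, 3.14, 3.14].

INTERFACE

Orientations are given as a rotation vector (axis times angle).
In Python, from bench import r, read_camera, camera_params gives the robot as it stands. Calls block until the motion is done:
- r.move_ptp(position, orientation): joint-space move of the TCP to a pose.
- r.movel(position, orientation=None, v=0.15): straight line of the TCP; orientation=None keeps the orientation; v is the mean speed in m/s.
- r.movej(angles): joint-space move.
- r.gripper_to(opening): opening from 0.0 (shut) to 1.0 (fully open); the grip force is fixed at half the most; returns when the fingers have stopped.
- r.wait(seconds).
- r.solve_ik(position, orientation): joint angles nearest the present ones, or None.
- r.get_state(): the state.
- read_camera(name): name is "side" or "top" or "wrist"; returns (picture, depth): 420x560x3 uint8, red, green, blue; 420x560 float32, m along the optical axis (not along the pixel's ray), 0 where there is no reading.
- camera_params(name): a dict with "mtx" (3x3 intrinsics, pixels), "position" and "attitude" of the camera in the world. Camera axes: x right, y up, looking along -z (the intrinsics and any distortion apply to the point x, -y, -z); pixel columns grow to the right and rows downward; lengths in m; the calibration is good to about 2 mm. A picture is of the moment at which its call begins: read the wrist's pose just before it. camera_params takes no time and is no camera call; for the wrist camera it gives the pose at the moment of the call.
A pose or a line that the arm cannot do raises r.PlanningError and nothing moves.
- r.sign_off(): hands the job in, once; it reports no verdict.
The state is a dict: "time": time; "joint_pos": joint angles; "qd": joint speeds; "effort": joint torques, N m; "ee_pos": TCP position; "ee_rot": TCP orientation; "force": force on the tool from outside, world axes, zero at the start; "torque": the same for the moment, N m; "finger_gap": opening from 0.0 (shut) to 1.0 (fully open).
Only numpy, scipy, OpenCV 4.12 (cv2) and the standard library are available. Lean on these libraries where they do the work, as an engineer would, in place of code of your own. Each camera call takes 0.05 s, during which the arm holds its last target.

## Working session

There is one attempt and no reset: what is moved stays moved. The work goes in short steps, each a Python script; the robot and the scene stay as the last script left them, time stands still between calls to the robot, and variables do not carry over. Pictures are saved under pics/ and viewed, and the job is handed in when it is done.

```bash
ls; mkdir -p pics
python3 - <<'E'
from bench import r, read_camera, camera_params
import cv2, numpy as np
for n in ["side","top","wrist"]:
    p=camera_params(n); print(n,p)
    im,d=read_camera(n)
    cv2.imwrite(f"pics/{n}0.png",im[:,:,::-1]); np.savez(f"pics/{n}0.npz",im=im,d=d,**{k:np.array(v) for k,v in p.items()})
print(r.get_state())
E
```

```text
pics
side {'mtx': array([[501.92258181,   0.        , 277.69439627],
       [  0.        , 501.92258181, 205.10453671],
       [  0.        ,   0.        ,   1.        ]]), 'position': array([ 0.34783001, -1.02368882,  0.67407293]), 'attitude': array([ 1.00890789, -0.0797493 , -0.15398216])}
top {'mtx': array([[506.74383455,   0.        , 282.43938831],
       [  0.        , 506.74383455, 212.84707081],
       [  0.        ,   0.        ,   1.        ]]), 'position': array([0.27018595, 0.00392027, 1.23740836]), 'attitude': array([ 0.14887186, -0.13875138, -1.56008456])}
wrist {'mtx': array([[300.52920975,   0.        , 276.79838249],
       [  0.        , 300.52920975, 211.16121327],
       [  0.        ,   0.        ,   1.        ]]), 'position': array([0.0991188 , 0.57111831, 0.38352992]), 'attitude': array([-0.24355766, -0.17581903,  1.24919296])}
{'time': 0.15, 'joint_pos': array([ 1.10754526e+00,  2.07244220e-01,  1.54254527e+00,  7.76328915e-06,
        1.39350090e+00, -1.50457110e-01]), 'qd': array([-0.00057134, -0.00251292, -0.00329908, -0.00103896,  0.00101953,
       -0.00058983]), 'effort': array([-1.65033657e-04, -3.71314073e+01, -2.81812155e+01,  6.97178836e-02,
        3.27974686e-02, -1.08954387e-04]), 'ee_pos': array([0.17665698, 0.54657242, 0.2045844 ]), 'ee_rot': array([ 2.53971454e+00,  1.84785820e+00, -2.37217698e-03]), 'force': array([ 0.46464695, -0.13613165, -0.10973982]), 'torque': array([ 0.02685598,  0.07205974, -0.02933833]), 'finger_gap': 1.0011391156650857}
```

View pics/top0.png

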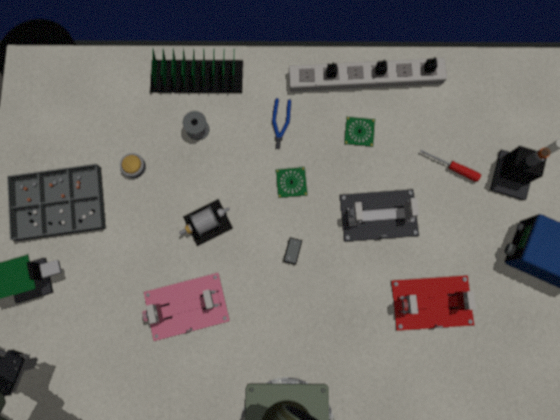

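View pics/side0.png

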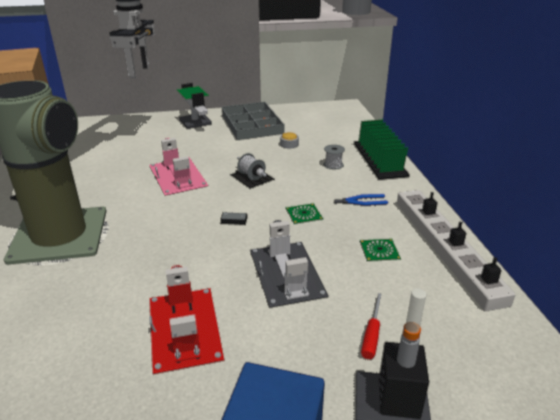

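View pics/wrist0.png

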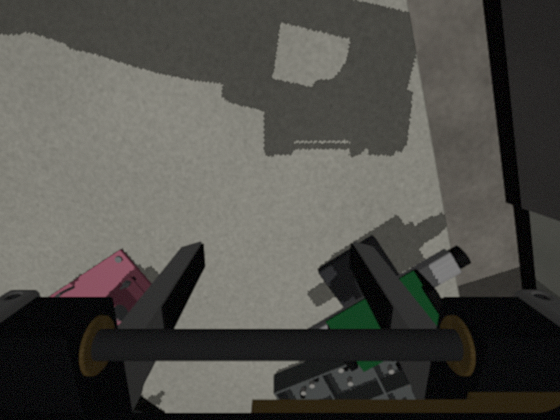

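```bash
cat > h.py <<'E'
import numpy as np, cv2
from scipy.spatial.transform import Rotation as R
def cam(p): return np.array(p['mtx']),np.array(p['position']),R.from_rotvec(np.array(p['attitude'])).as_matrix()
def ray(p,uv):
    K,c,A=cam(p); uv=np.atleast_2d(uv).astype(float)
    d=np.c_[(uv[:,0]-K[0,2])/K[0,0],-(uv[:,1]-K[1,2])/K[1,1],-np.ones(len(uv))]
    return c,d@A.T
def plane(p,uv,z):
    c,d=ray(p,uv); return c+d*((z-c[2])/d[:,2])[:,None]
def dep(p,uv,D):
    c,d=ray(p,uv); uv=np.atleast_2d(uv).astype(int); return c+d*D[uv[:,1],uv[:,0]][:,None]
def proj(p,X):
    K,c,A=cam(p); q=(np.atleast_2d(X)-c)@A; return np.c_[K[0,0]*q[:,0]/-q[:,2]+K[0,2],K[1,1]*q[:,1]/q[:,2]+K[1,2]]
def tri(ps,uvs):
    M=np.zeros((3,3));b=np.zeros(3)
    for p,uv in zip(ps,uvs):
        c,d=ray(p,uv);d=d[0]/np.linalg.norm(d[0]);P=np.eye(3)-np.outer(d,d);M+=P;b+=P@c
    return np.linalg.solve(M,b)
def orient(psi):  # tool down, jaw (tool x) along angle psi in world xy
    x=np.array([np.cos(psi),np.sin(psi),0]);z=np.array([0,0,-1.]);return R.from_matrix(np.c_[x,np.cross(z,x),z])
E
python3 - <<'E'
from h import *
f=dict(np.load('pics/top0.npz')); D=f['d']
for n,uv in dict(reel=(205,222),nut=(186,231),end2=(224,211),standmid=(378,215),spare=(195,125),tin=(132,165),bat=(292,250),a=(360,131),b=(291,181)).items(): print(n,dep(f,uv,D)[0].round(3))
w=dict(np.load('pics/wrist0.npz')); print(R.from_rotvec(w['attitude']).as_matrix().round(3))
im=f['im'][:,:,::-1]
a=cv2.resize(im[190:255,165:250],None,fx=4.5,fy=4.5,interpolation=cv2.INTER_CUBIC);b=cv2.resize(im[180:250,330:425],None,fx=4.2,fy=4.2,interpolation=cv2.INTER_CUBIC)
h=max(a.shape[0],b.shape[0]);o=np.zeros((h,a.shape[1]+b.shape[1],3),np.uint8);o[:a.shape[0],:a.shape[1]]=a;o[:b.shape[0],a.shape[1]:]=b
cv2.imwrite('pics/crop0.png',np.clip(o*1.6,0,255).astype(np.uint8))
E
```

```text
reel [0.467 0.196 0.054]
nut [0.447 0.243 0.038]
end2 [0.497 0.154 0.034]
standmid [ 0.493 -0.222  0.011]
spare [0.708 0.228 0.054]
tin [0.609 0.382 0.04 ]
bat [ 0.405 -0.011  0.021]
a [ 0.714 -0.185 -0.001]
b [ 0.579 -0.008  0.008]
[[ 0.308 -0.914 -0.264]
 [ 0.951  0.296  0.086]
 [-0.001 -0.277  0.961]]
```

View pics/crop0.png

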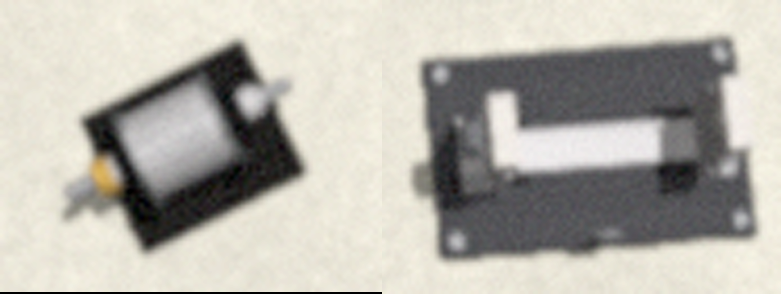

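Candidates for the spindle are the reel in the cradle at top (207,221), with brass nut at (186,231), and the plain standing spare reel at (195,125). I take the one with the nut, which lies on the black pad. Candidates for the stand are dark (378,215), pink (186,306) and red (432,302). I take the dark one. Next I'll look closely with the wrist camera.

```bash
cat >> h.py <<'E'
def shot(name,bright=1.5):
    from bench import r, read_camera, camera_params
    cn=name.split('_')[0]
    p=camera_params(cn); im,d=read_camera(cn)
    np.savez(f"pics/{name}.npz",im=im,d=d,**{k:np.array(v) for k,v in p.items()})
    cv2.imwrite(f"pics/{name}.png",np.clip(im[:,:,::-1]*bright,0,255).astype(np.uint8))
    return p,im,d
def load(name): return dict(np.load(f'pics/{name}.npz'))
E
python3 - <<'E'
from h import *
from bench import r, camera_params
s=r.get_state(); T=R.from_rotvec(s['ee_rot']); p=camera_params('wrist')
print('cam in tool',T.inv().apply(p['position']-s['ee_pos']).round(4)); print((T.inv()*R.from_rotvec(p['attitude'])).as_matrix().round(3))
for d in (29,209,3,183):
    for pos in ([0.47,0.197,0.14],[0.49,-.22,.16]):
        q=r.solve_ik(pos,orient(np.radians(d)).as_rotvec()); print(d,pos,None if q is None else np.round(q,2))
E
```

```text
cam in tool [-0.0008 -0.0814 -0.1791]
[[ 1.     0.    -0.001]
 [ 0.    -0.961 -0.278]
 [-0.001  0.278 -0.961]]
29 [0.47, 0.197, 0.14] [ 0.23  0.13  1.77 -0.    1.24 -0.28]
29 [0.49, -0.22, 0.16] [-0.58  0.17  1.68 -0.    1.29 -1.09]
209 [0.47, 0.197, 0.14] None
209 [0.49, -0.22, 0.16] [-0.58  0.17  1.68 -0.    1.29  2.05]
3 [0.47, 0.197, 0.14] [0.23 0.13 1.77 0.   1.24 0.17]
3 [0.49, -0.22, 0.16] [-0.58  0.17  1.68  0.    1.29 -0.64]
183 [0.47, 0.197, 0.14] None
183 [0.49, -0.22, 0.16] [-0.58  0.17  1.68  0.    1.29  2.51]
```

Run:
```python
from h import *
from bench import r
o=orient(np.radians(3)).as_rotvec()
r.move_ptp([0.49,-.245,.20],o); shot('wrist_s1')
r.movel([0.49,-.325,.20],v=.25); shot('wrist_s2')
o=orient(np.radians(29)).as_rotvec()
r.move_ptp([0.455,.225,.15],o); shot('wrist_c1')
r.movel([0.49,.165,.15],v=.25); shot('wrist_c2')
print(r.get_state()['time'])
```

```text
6.225
```

View pics/wrist_s1.png

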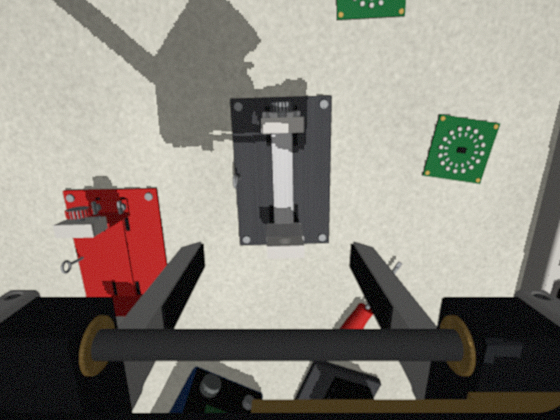

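View pics/wrist_s2.png

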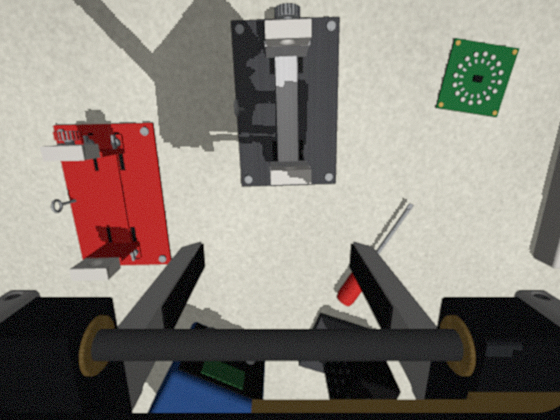

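View pics/wrist_c1.png

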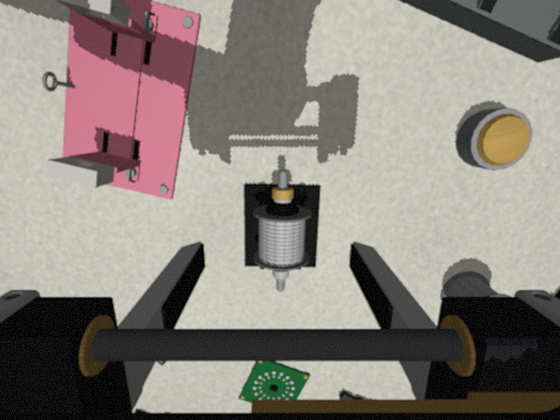

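View pics/wrist_c2.png

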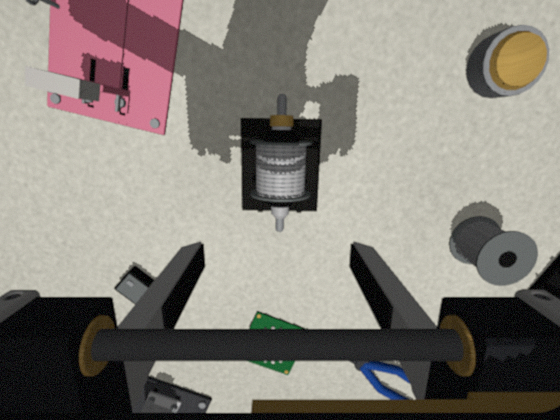

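Run:
```python
from h import *
def crop(n,x0,y0,x1,y1,f,b=1.6):
    im=load(n)['im'][:,:,::-1]; return cv2.resize(np.clip(im[y0:y1,x0:x1]*b,0,255).astype(np.uint8),None,fx=f,fy=f,interpolation=cv2.INTER_CUBIC)
cv2.imwrite('pics/cc.png',np.hstack([crop('wrist_c1',225,155,335,300,4),crop('wrist_c2',225,85,335,230,4)])[:600,:800] if 0 else np.hstack([crop('wrist_c1',235,155,330,300,4),crop('wrist_c2',235,88,330,233,4)]))
cv2.imwrite('pics/ss.png',np.hstack([crop('wrist_s1',222,85,342,255,3.3),crop('wrist_s2',225,0,345,195,3.05)[:561]]) )
```

```text
(no output)
```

View pics/cc.png

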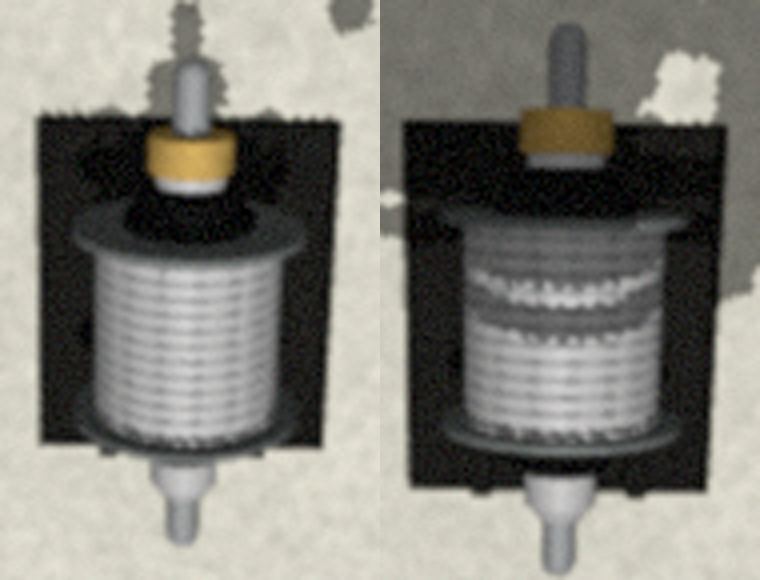

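View pics/ss.png

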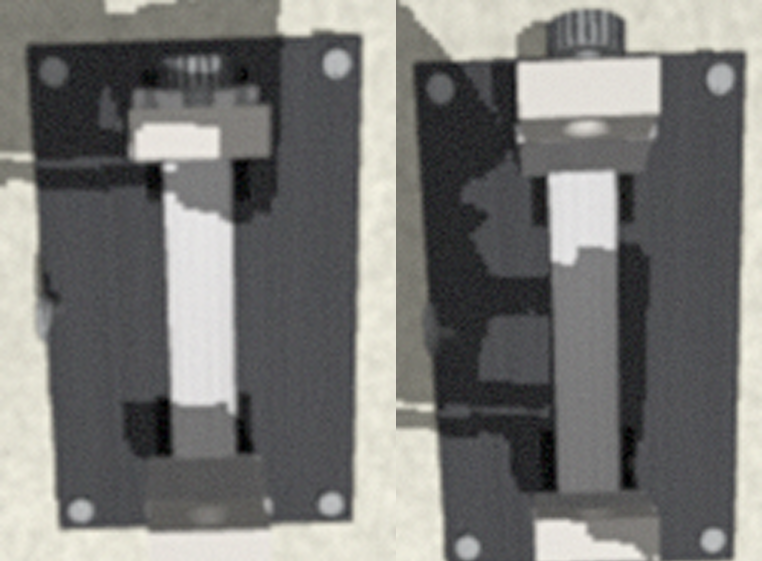

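Run:
```python
from h import *
c1,c2=load('wrist_c1'),load('wrist_c2')
pts=dict(ptip=((282.8,169.8),(282,93.8)),nutfront=((282.9,187.3),(282.2,115.3)),ftip=((280.5,291.2),(279.5,231)),tubeend_f=((281,277.5),(280,212.5)))
for k,(a,b) in pts.items():
    print(k,tri([c1,c2],[a,b]).round(4),'z34:',plane(c1,a,.034)[0].round(4),plane(c2,b,.034)[0].round(4))
# mid-line by silhouettes: wound solder left/right edges
for n,c,rows in (('c1',c1,(225,240,255)),('c2',c2,(150,170,190))):
    g=c['im'].max(2).astype(int)
    for y in rows:
        xs=np.where(g[y,250:315]>70)[0]+250; print(n,y,xs.min(),xs.max())
for n,c in (('c1',c1),('c2',c2)):
    hsv=cv2.cvtColor(c['im'],cv2.COLOR_RGB2HSV); m=cv2.inRange(hsv,(12,110,40),(32,255,255)); m[:,:230]=0;m[:,340:]=0;m[240:]=0
    ys,xs=np.nonzero(m); print(n,'brass',xs.min(),xs.max(),ys.min(),ys.max(),xs.mean(),ys.mean(),len(xs)); 
    print(' depth at reel',dep(c,(281,235 if n=='c1' else 165),c['d'])[0].round(4), 'brass',dep(c,(xs.mean(),ys.mean()),c['d'])[0].round(4))
```

```text
ptip [0.442  0.2604 0.0347] z34: [0.442  0.2602 0.034 ] [0.4422 0.2605 0.034 ]
nutfront [0.4513 0.2443 0.0291] z34: [0.4506 0.245  0.034 ] [0.4515 0.2442 0.034 ]
ftip [0.504  0.144  0.0388] z34: [0.5055 0.1415 0.034 ] [0.5049 0.1425 0.034 ]
tubeend_f [0.493  0.1646 0.0513] z34: [0.4978 0.1565 0.034 ] [0.4956 0.1603 0.034 ]
c1 225 261 303
c1 240 261 302
c1 255 260 301Traceback (most recent call last):
  File "<stdin>", line 10, in <module>
    return umr_minimum(a, axis, None, out, keepdims, initial, where)
ValueError: zero-size array to reduction operation minimum which has no identity
```

Run:
```python
from h import *
def crop(n,x0,y0,x1,y1,f,b=1.7):
    im=load(n)['im'][:,:,::-1]; o=cv2.resize(np.clip(im[y0:y1,x0:x1]*b,0,255).astype(np.uint8),None,fx=f,fy=f,interpolation=cv2.INTER_CUBIC)
    for i in range(x0,x1):
        if i%5==0: cv2.line(o,((i-x0)*f,0),((i-x0)*f,8 if i%10 else 18),(0,0,255),1)
    for i in range(y0,y1):
        if i%5==0: cv2.line(o,(0,(i-y0)*f),(8 if i%10 else 18,(i-y0)*f),(0,0,255),1)
    return o
a=crop('wrist_s2',255,0,325,60,5);b=crop('wrist_s2',255,145,325,195,5);c=crop('wrist_s1',250,95,320,155,5);d=crop('wrist_s1',250,205,320,255,5)
cv2.imwrite('pics/blk.png',np.vstack([np.hstack([a,c]),np.hstack([b,d])]))
```

```text
(no output)
```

View pics/blk.png

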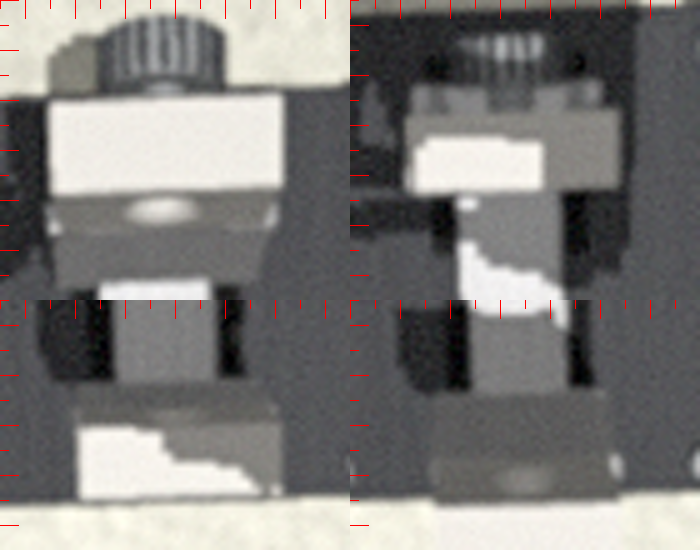

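Run:
```python
from h import *
s1,s2=load('wrist_s1'),load('wrist_s2')
P=dict(AiL=((261.2,133.4),(264.6,38.6)),AiR=((304,132.6),(311.6,37.8)),AoL=((261.2,117.4),(264.6,19.4)),AoR=((304,117),(311.6,18.6)),BiL=((266.6,245.6),(270.4,170.4)),BiR=((303.4,244.2),(311.4,169.8)))
for k,(a,b) in P.items(): print(k,tri([s1,s2],[a,b]).round(4),plane(s1,a,.084)[0].round(4),plane(s2,b,.084)[0].round(4))
for k,b in dict(BoL=(270.4,185),BoR=(311.4,183.8)).items(): print(k,plane(s2,b,.084)[0].round(4))
# plate corners approx from s1 / s2 at z=.006
print(plane(s1,[(231,97.5),(331,95.5),(240,244.5),(328.5,242.5)],.006).round(4))
print(dep(s2,(290,25),s2['d']).round(4),dep(s2,(280,178),s2['d']).round(4),dep(s2,(250,100),s2['d']).round(4))
```

```text
AiL [ 0.471  -0.1727  0.0839] [ 0.4712 -0.1727  0.084 ] [ 0.4709 -0.1727  0.084 ]
AiR [ 0.5119 -0.1698  0.0833] [ 0.5118 -0.1698  0.084 ] [ 0.5119 -0.17    0.084 ]
AoL [ 0.4705 -0.1582  0.0849] [ 0.4706 -0.1582  0.084 ] [ 0.4703 -0.158   0.084 ]
AoR [ 0.5106 -0.1558  0.0855] [ 0.5107 -0.1557  0.084 ] [ 0.5107 -0.1553  0.084 ]
BiL [ 0.4812 -0.2885  0.081 ] [ 0.4814 -0.2872  0.084 ] [ 0.4812 -0.288   0.084 ]
BiR [ 0.5215 -0.2862  0.0775] [ 0.5201 -0.2835  0.084 ] [ 0.5214 -0.2854  0.084 ]
BoL [ 0.4818 -0.3026  0.084 ]
BoR [ 0.5225 -0.2993  0.084 ]
[[ 0.4306 -0.1365  0.006 ]
 [ 0.5467 -0.1281  0.006 ]
 [ 0.4447 -0.3202  0.006 ]
 [ 0.5623 -0.311   0.006 ]]
[[ 0.4924 -0.1611  0.0839]] [[ 0.491  -0.295   0.0844]] [[ 0.4526 -0.2186  0.0064]]
```

The wrist views show the plunger tip at (283,170) in c1 and (282,94) in c2, and the nut front about 19 mm behind it. The fixed tip is at (280,291) and (280,231). Tip-to-tip length comes out at 134 mm at z≈35 mm, so this is the right spindle. The stand's block tops triangulate to z≈84 mm and the faces are 116 mm apart, with a yaw of about 4.7°. I'll grasp it now.

```bash
cat >> h.py <<'E'
PSI_S=np.radians(4.7); V=np.array([-np.sin(PSI_S),np.cos(PSI_S),0]); M=np.array([0.4964,-0.2290,0.])
def pose(o,psi,th=0.,off=0.):
    """o: spindle origin; psi jaw angle; th tilt (plunger down); off: spindle origin minus grasp along spindle y"""
    x=np.array([np.cos(psi),np.sin(psi),0]); Rt=R.from_rotvec(-th*x)*orient(psi); m=Rt.as_matrix()
    u=-m[:,1]; g=np.asarray(o)-off*u
    return g+.019*m[:,2], Rt.as_rotvec()
E
python3 - <<'E'
from h import *
from bench import r
psi=np.radians(28.1); o=np.array([0.4743,0.1998,.034])
p,q=pose(o,psi); r.movel(p+[0,0,.07],q,v=.25); r.movel(p,v=.12); 
f0=r.get_state()['force']; r.gripper_to(0.0); s=r.get_state(); print(s['time'],s['finger_gap'],s['force']-f0)
r.movel(p+[0,0,.004],v=.05); r.movel(p+[0,0,.09],v=.2); s=r.get_state(); print(s['time'],s['finger_gap'],s['force']-f0,s['ee_pos'])
shot('wrist_g1')
E
```

```text
8.1917 0.502134683577533 [-0.01447596  0.10222687 -0.10607769]
9.025 0.49974899654701554 [-0.35499858  0.25288614 -6.17105851] [0.47339318 0.19954991 0.10414951]
```

View pics/wrist_g1.png

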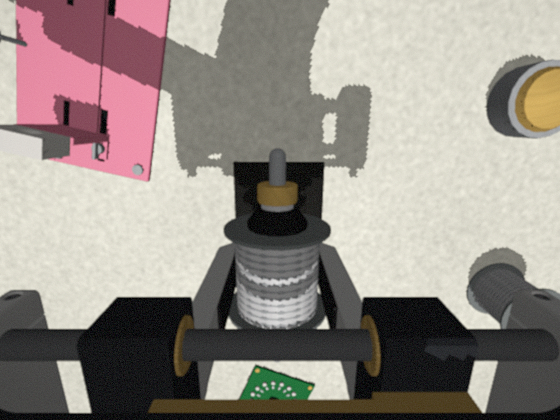

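Run:
```python
from h import *
from bench import r
s=r.get_state(); g=load('wrist_g1'); T=R.from_rotvec(s['ee_rot'])
print(s['ee_pos'],np.degrees((T*orient(np.radians(28.1)).inv()).as_rotvec()).round(2),s['force'])
z=s['ee_pos'][2]+.019
for n,uv,zz in (('tip',(277.5,148.5),z),('nutL',(257,186),z),('nutR',(298.5,186),z)): print(n,T.inv().apply(plane(g,uv,zz)[0]-s['ee_pos']).round(4), dep(g,uv,g['d']).round(4))
im=g['im'][:,:,::-1]; cv2.imwrite('pics/g1c.png',cv2.resize(np.clip(im[140:260,215:340]*1.8,0,255).astype(np.uint8),None,fx=5,fy=5,interpolation=cv2.INTER_CUBIC)[:600])
```

```text
[0.47251352 0.19934708 0.10316622] [-0.05  0.21  0.  ] [ 0.91745098  1.00650318 -5.85735574]
tip [ 0.0007 -0.0685 -0.0189] [[ 4.453e-01  2.520e-01 -2.000e-04]]
nutL [-0.0105 -0.0484 -0.0189] [[0.4404 0.2376 0.1244]]
nutR [ 0.0121 -0.0484 -0.019 ] [[0.4783 0.2316 0.0085]]
```

View pics/g1c.png

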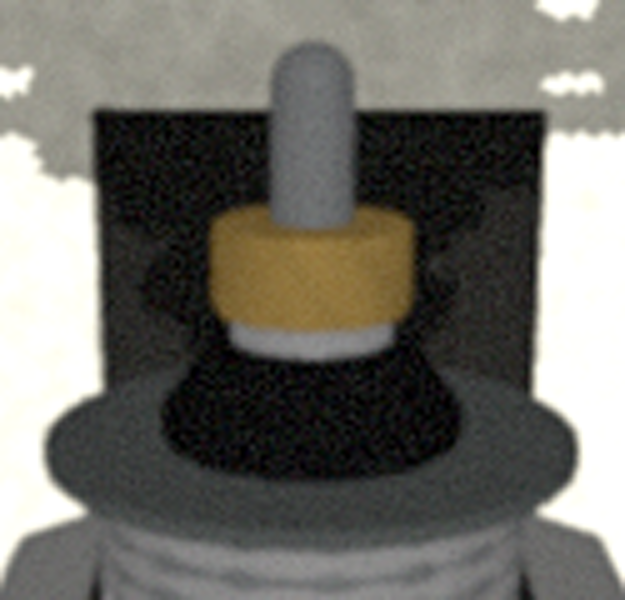

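```bash
cat >> h.py <<'E'
OFF=-0.0003
def target(s_tip,h_tip,thd,L=.069,lat=0.):
    """pose with point L along spindle at (s_tip,h_tip) in stand coords (mm)"""
    th=np.radians(thd); u=V*np.cos(th)-np.array([0,0,1])*np.sin(th); X=np.array([np.cos(PSI_S),np.sin(PSI_S),0])
    tip=M+V*s_tip/1000+X*lat/1000+np.array([0,0,h_tip/1000]); return pose(tip-L*u,PSI_S,th,OFF)
def where(L=.069):
    from bench import r
    s=r.get_state(); T=R.from_rotvec(s['ee_rot']).as_matrix(); u=-T[:,1]
    g=s['ee_pos']-.019*T[:,2]; tip=g+(OFF+L)*u; d=tip-M; X=np.array([np.cos(PSI_S),np.sin(PSI_S),0])
    return dict(t=round(s['time'],2),s=round(d@V*1e3,2),lat=round(d@X*1e3,2),h=round(tip[2]*1e3,2),th=round(np.degrees(np.arcsin(-u[2])),2),yaw=round(np.degrees(np.arctan2(-u[0],u[1])),2),
      F=np.round([s['force']@V,s['force']@X,s['force'][2]],2).tolist(),tq=np.round([s['torque']@V,s['torque']@X,s['torque'][2]],2).tolist())
E
python3 - <<'E'
from h import *
from bench import r
p,q=target(45,70,14)
r.move_ptp(p+[0,0,.10],q); print(where())
r.movel(p+[0,0,.03],q,v=.15); r.wait(.3); print(where())
shot('wrist_i1'); shot('side_i1')
E
```

```text
{'t': 10.74, 's': np.float64(46.16), 'lat': np.float64(0.09), 'h': np.float64(169.55), 'th': np.float64(13.93), 'yaw': np.float64(4.77), 'F': [0.95, -0.47, -5.27], 'tq': [0.07, 0.3, 0.02]}
{'t': 11.66, 's': np.float64(44.52), 'lat': np.float64(0.75), 'h': np.float64(101.13), 'th': np.float64(14.07), 'yaw': np.float64(4.67), 'F': [-0.05, -0.83, -4.8], 'tq': [0.05, 0.31, 0.01]}
```

View pics/wrist_i1.png

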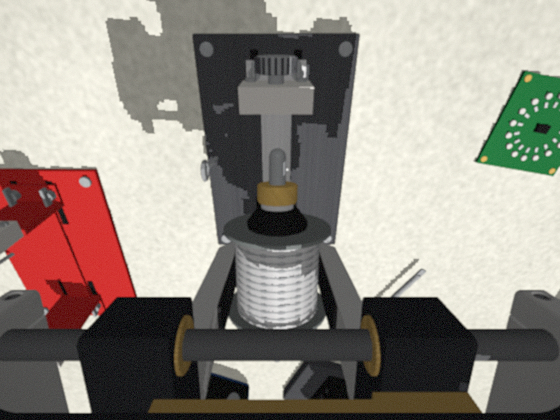

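View pics/side_i1.png

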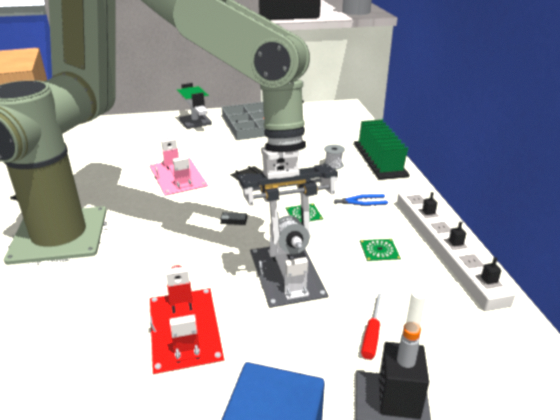

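```bash
cat >> h.py <<'E'
import json
def go(s_,h_,thd,v=.05,c=(0,0,0),L=.069):
    """move with command correction c=(ds,dlat,dh)"""
    from bench import r
    p,q=target(s_+c[0],h_+c[2],thd,L,lat=c[1]); r.movel(p,q,v=v)
E
python3 - <<'E'
from h import *
from bench import r
go(46,70,14,v=.12); r.wait(.2); w=where(); print(w)
c=(46-w['s'],-w['lat'],70-w['h'])
go(53,70,14,v=.05,c=c); r.wait(.2); w=where(); print(w,c)
shot('wrist_i2')
E
```

```text
{'t': 12.36, 's': np.float64(45.52), 'lat': np.float64(0.66), 'h': np.float64(70.86), 'th': np.float64(14.06), 'yaw': np.float64(4.68), 'F': [0.2, 0.9, -5.99], 'tq': [0.09, 0.23, -0.03]}
{'t': 12.86, 's': np.float64(53.44), 'lat': np.float64(-0.57), 'h': np.float64(69.22), 'th': np.float64(14.01), 'yaw': np.float64(4.7), 'F': [-0.09, 0.92, -5.0], 'tq': [0.07, 0.23, 0.02]} (np.float64(0.4799999999999969), np.float64(-0.66), np.float64(-0.8599999999999994))
```

View pics/wrist_i2.png

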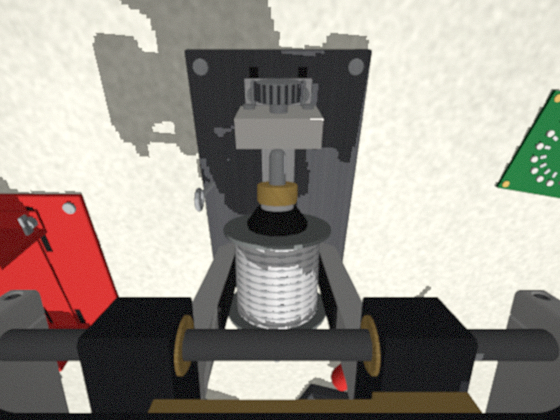

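Run:
```python
from h import *
from bench import r
for i in range(4): print(where()); r.wait(.15)
shot('wrist_i3')
im=load('wrist_i3')['im'][:,:,::-1]; x0,y0,f=225,85,6
o=cv2.resize(np.clip(im[y0:185,x0:335]*1.9,0,255).astype(np.uint8),None,fx=f,fy=f,interpolation=cv2.INTER_CUBIC)
for i in range(x0,335,5): cv2.line(o,((i-x0)*f,0),((i-x0)*f,8 if i%10 else 18),(0,0,255),1)
for i in range(y0,185,5): cv2.line(o,(0,(i-y0)*f),(8 if i%10 else 18,(i-y0)*f),(0,0,255),1)
cv2.imwrite('pics/i3c.png',o)
```

```text
{'t': 12.91, 's': np.float64(53.37), 'lat': np.float64(-0.57), 'h': np.float64(69.23), 'th': np.float64(14.01), 'yaw': np.float64(4.7), 'F': [0.62, 0.48, -4.92], 'tq': [0.06, 0.24, 0.02]}
{'t': 13.06, 's': np.float64(53.39), 'lat': np.float64(-0.64), 'h': np.float64(69.15), 'th': np.float64(14.0), 'yaw': np.float64(4.7), 'F': [-1.05, 0.38, -4.86], 'tq': [0.07, 0.27, -0.01]}
{'t': 13.21, 's': np.float64(53.43), 'lat': np.float64(-0.67), 'h': np.float64(69.09), 'th': np.float64(14.0), 'yaw': np.float64(4.7), 'F': [-0.33, -0.41, -3.95], 'tq': [0.05, 0.22, 0.03]}
{'t': 13.36, 's': np.float64(53.46), 'lat': np.float64(-0.66), 'h': np.float64(69.14), 'th': np.float64(14.0), 'yaw': np.float64(4.7), 'F': [-0.6, -0.23, -5.26], 'tq': [0.06, 0.26, 0.01]}
```

View pics/i3c.png

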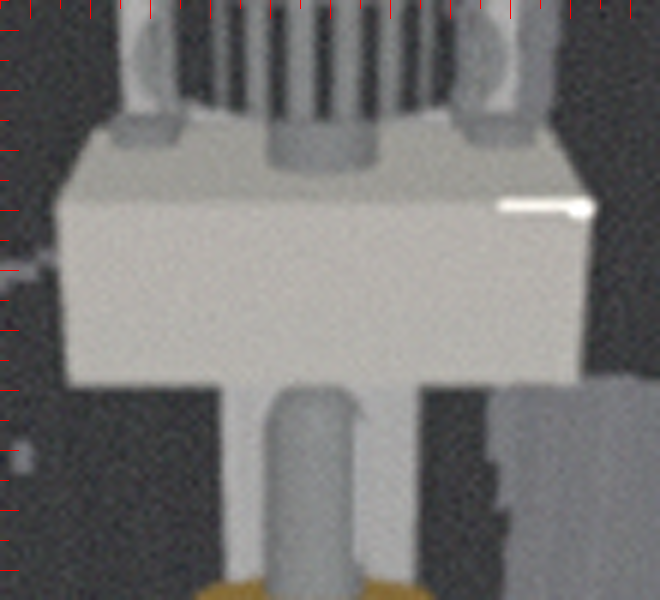

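Run:
```python
from h import *
from bench import r
c=(0,.4,.1)
go(55,70,14,v=.03,c=c); r.wait(.25); f0=where(); print(f0)
for s in (58,60,62,64,65.5,67):
    go(s,70,14,v=.03,c=c); w=where(); print(w)
    if abs(w['F'][0]-f0['F'][0])>6 or abs(w['F'][2]-f0['F'][2])>4: print('stop'); break
```

```text
{'t': 14.06, 's': np.float64(55.0), 'lat': np.float64(0.38), 'h': np.float64(70.08), 'th': np.float64(14.0), 'yaw': np.float64(4.7), 'F': [0.28, -0.21, -5.71], 'tq': [0.04, 0.27, 0.01]}
{'t': 14.31, 's': np.float64(58.3), 'lat': np.float64(0.29), 'h': np.float64(70.01), 'th': np.float64(13.99), 'yaw': np.float64(4.72), 'F': [0.53, 0.18, -5.47], 'tq': [0.06, 0.23, -0.02]}
{'t': 14.56, 's': np.float64(60.13), 'lat': np.float64(0.38), 'h': np.float64(70.08), 'th': np.float64(14.0), 'yaw': np.float64(4.71), 'F': [-1.12, -0.39, -4.47], 'tq': [0.02, 0.27, -0.05]}
{'t': 14.81, 's': np.float64(62.11), 'lat': np.float64(0.37), 'h': np.float64(70.09), 'th': np.float64(14.0), 'yaw': np.float64(4.71), 'F': [-0.84, -0.33, -4.56], 'tq': [0.02, 0.27, -0.02]}
{'t': 15.06, 's': np.float64(64.14), 'lat': np.float64(0.37), 'h': np.float64(70.07), 'th': np.float64(14.0), 'yaw': np.float64(4.71), 'F': [0.78, -0.19, -5.43], 'tq': [0.05, 0.24, -0.01]}
{'t': 15.31, 's': np.float64(65.24), 'lat': np.float64(0.51), 'h': np.float64(70.25), 'th': np.float64(14.03), 'yaw': np.float64(4.71), 'F': [-0.93, -0.67, -5.68], 'tq': [0.09, 0.04, 0.02]}
{'t': 15.56, 's': np.float64(66.27), 'lat': np.float64(0.55), 'h': np.float64(70.41), 'th': np.float64(14.08), 'yaw': np.float64(4.72), 'F': [-4.49, 0.02, -4.5], 'tq': [0.15, -0.39, 0.06]}
```

```bash
cat >> h.py <<'E'
SB=64.8
def gc(c,thd,v=.03,lat=.4,dh=.1,ds=0.):
    from bench import r
    p,q=target(SB+ds,70+dh,thd,.069-c/1000,lat=lat); r.movel(p,q,v=v); w=where(.069-c/1000); return {k:(float(x) if not isinstance(x,list) else x) for k,x in w.items()}
E
python3 - <<'E'
from h import *
from bench import r
for c in (4,6,8):
    w=gc(c,14); print(c,w)
r.wait(.2); print(where(.069-.008))
for c,t in ((8.9,13),(9.4,12),(9.9,11),(10.4,10)):
    w=gc(c,t); print(c,t,w)
    if w['F'][0]<-17 or w['F'][2]>3: print('stop');break
r.wait(.2); print(where(.069-c/1000)); shot('wrist_i4'); shot('side_i4')
E
```

```text
4 {'t': 15.81, 's': 64.27, 'lat': 0.6, 'h': 70.38, 'th': 14.06, 'yaw': 4.71, 'F': [-4.25, -0.95, -3.75], 'tq': [0.16, -0.61, 0.06]}
6 {'t': 16.06, 's': 64.12, 'lat': 0.6, 'h': 70.43, 'th': 14.08, 'yaw': 4.72, 'F': [-6.04, -0.81, -3.31], 'tq': [0.23, -0.77, 0.04]}
8 {'t': 16.31, 's': 63.73, 'lat': 0.63, 'h': 70.57, 'th': 14.12, 'yaw': 4.73, 'F': [-6.07, -1.76, -3.79], 'tq': [0.32, -0.91, 0.04]}
{'t': 16.51, 's': np.float64(63.67), 'lat': np.float64(0.64), 'h': np.float64(70.62), 'th': np.float64(14.12), 'yaw': np.float64(4.72), 'F': [-6.3, -0.93, -3.51], 'tq': [0.3, -0.93, -0.0]}
8.9 13 {'t': 16.76, 's': 63.31, 'lat': 0.67, 'h': 70.66, 'th': 13.14, 'yaw': 4.71, 'F': [-6.95, -1.73, -3.53], 'tq': [0.34, -1.01, -0.0]}
9.4 12 {'t': 17.01, 's': 63.16, 'lat': 0.69, 'h': 70.66, 'th': 12.15, 'yaw': 4.71, 'F': [-7.04, -1.71, -3.02], 'tq': [0.31, -1.04, -0.01]}
9.9 11 {'t': 17.26, 's': 63.04, 'lat': 0.65, 'h': 70.62, 'th': 11.17, 'yaw': 4.71, 'F': [-6.79, -1.39, -3.88], 'tq': [0.31, -1.14, 0.01]}
10.4 10 {'t': 17.51, 's': 62.91, 'lat': 0.7, 'h': 70.63, 'th': 10.19, 'yaw': 4.71, 'F': [-6.97, -1.25, -3.76], 'tq': [0.3, -1.22, 0.02]}
{'t': 17.71, 's': np.float64(63.04), 'lat': np.float64(0.67), 'h': np.float64(70.63), 'th': np.float64(10.19), 'yaw': np.float64(4.73), 'F': [-7.72, -1.17, -3.46], 'tq': [0.39, -1.25, 0.02]}
```

View pics/wrist_i4.png

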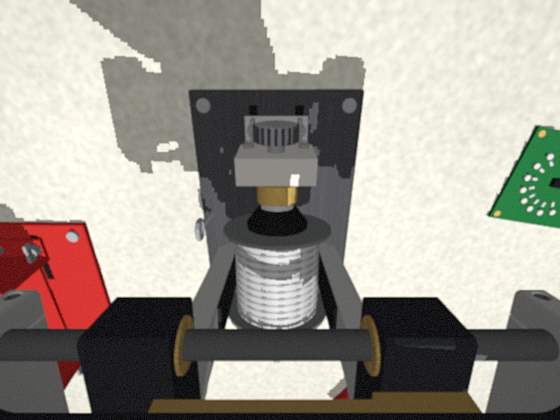

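Run:
```python
from h import *
from bench import r
for c,ds in ((9.4,1.8),(10.0,2),(10.4,2.1)):
    w=gc(c,10.3,ds=ds,lat=.1,dh=-.4); w['ceff']=round(c+w['s']-SB,2); print(c,ds,w)
    if w['F'][0]<-14 or w['F'][2]>3: print('stop');break
r.wait(.2); print(where(.069-c/1000)); shot('wrist_i5'); shot('side_i5')
a=load('side_i5')['im'][:,:,::-1][190:310,230:340]; cv2.imwrite('pics/i5s.png',cv2.resize(np.clip(a*1.5,0,255).astype(np.uint8),None,fx=5,fy=5,interpolation=cv2.INTER_CUBIC))
```

```text
9.4 1.8 {'t': 18.06, 's': 64.72, 'lat': 0.62, 'h': 70.29, 'th': 10.52, 'yaw': 4.74, 'F': [-8.66, -1.65, -4.04], 'tq': [0.28, -1.25, 0.08], 'ceff': 9.32}
10.0 2 {'t': 18.31, 's': 64.7, 'lat': 0.63, 'h': 70.34, 'th': 10.53, 'yaw': 4.73, 'F': [-8.67, -1.57, -3.84], 'tq': [0.28, -1.35, 0.07], 'ceff': 9.9}
10.4 2.1 {'t': 18.56, 's': 64.7, 'lat': 0.65, 'h': 70.38, 'th': 10.54, 'yaw': 4.74, 'F': [-8.12, -1.56, -4.29], 'tq': [0.37, -1.39, 0.02], 'ceff': 10.3}
{'t': 18.76, 's': np.float64(64.68), 'lat': np.float64(0.65), 'h': np.float64(70.37), 'th': np.float64(10.54), 'yaw': np.float64(4.73), 'F': [-8.94, -1.5, -3.32], 'tq': [0.33, -1.36, 0.02]}
```

View pics/i5s.png

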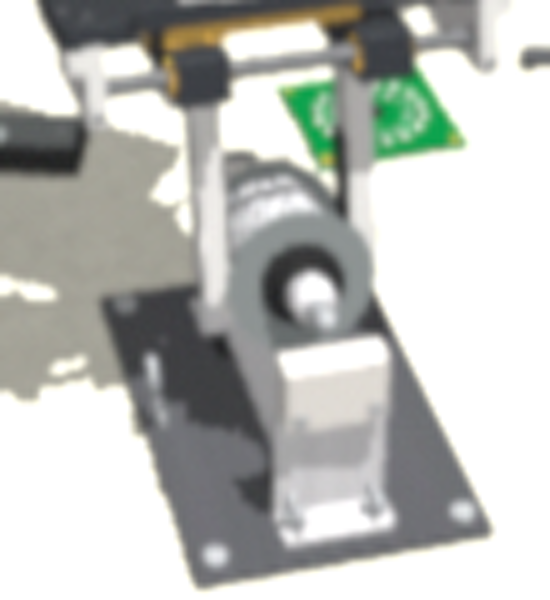

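Run:
```python
from h import *
from bench import r
ds=2.2
for c,t in ((10.8,10.1),(11.2,9.6),(11.5,9.2)):
    w=gc(c,t-.2,ds=ds,lat=.1,dh=-.4); w['ceff']=round(c+w['s']-SB,2); print(c,t,w)
    if w['F'][0]<-14 or w['F'][2]>1: print('stop');break
r.wait(.2); print(where(.069-c/1000))
shot('wrist_i6')
a=load('wrist_i6')['im'][:,:,::-1][130:250,215:340]; cv2.imwrite('pics/i6c.png',cv2.resize(np.clip(a*1.8,0,255).astype(np.uint8),None,fx=5,fy=5,interpolation=cv2.INTER_CUBIC)[:600])
```

```text
10.8 10.1 {'t': 19.11, 's': 64.46, 'lat': 0.67, 'h': 70.44, 'th': 10.17, 'yaw': 4.73, 'F': [-9.39, -1.22, -3.3], 'tq': [0.35, -1.56, 0.04], 'ceff': 10.46}
11.2 9.6 {'t': 19.36, 's': 64.24, 'lat': 0.7, 'h': 70.47, 'th': 9.69, 'yaw': 4.73, 'F': [-9.01, -1.08, -4.59], 'tq': [0.34, -1.63, 0.1], 'ceff': 10.64}
11.5 9.2 {'t': 19.61, 's': 64.04, 'lat': 0.72, 'h': 70.51, 'th': 9.31, 'yaw': 4.74, 'F': [-10.24, -2.67, -3.57], 'tq': [0.43, -1.72, 0.07], 'ceff': 10.74}
{'t': 19.81, 's': np.float64(64.04), 'lat': np.float64(0.72), 'h': np.float64(70.52), 'th': np.float64(9.32), 'yaw': np.float64(4.75), 'F': [-10.14, -1.87, -3.83], 'tq': [0.41, -1.71, 0.02]}
```

View pics/i6c.png

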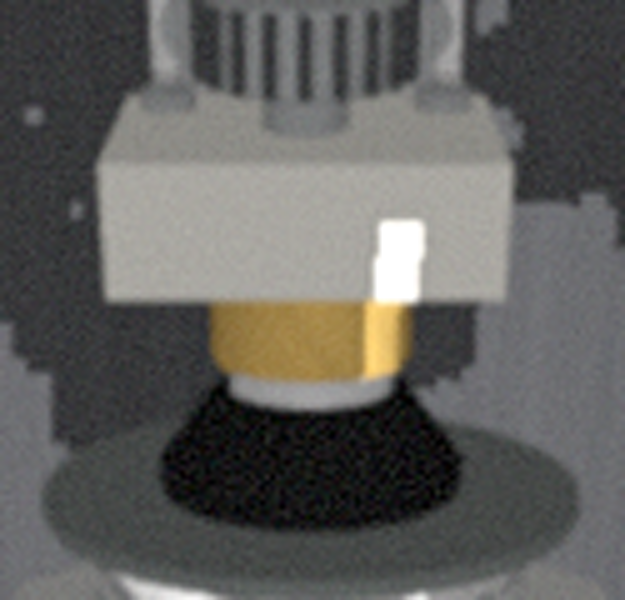

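Run:
```python
from h import *
from bench import r
for c,t,ds in ((11.4,8.6,2.8),(11.6,8,3.0),(11.7,7.4,3.1)):
    w=gc(c,t-.15,ds=ds,lat=-.35,dh=-.5); w['ceff']=round(c+w['s']-SB,2); print(c,t,w)
    if w['F'][0]<-15 or w['F'][2]>0: print('stop');break
r.wait(.2); w=where(.069-c/1000); print(w)
shot('side_i7')
a=load('side_i7')['im'][:,:,::-1][190:310,230:340]; cv2.imwrite('pics/i7s.png',cv2.resize(np.clip(a*1.5,0,255).astype(np.uint8),None,fx=5,fy=5,interpolation=cv2.INTER_CUBIC))
```

```text
11.4 8.6 {'t': 20.11, 's': 64.26, 'lat': 0.65, 'h': 70.57, 'th': 8.81, 'yaw': 4.73, 'F': [-11.31, -1.27, -4.99], 'tq': [0.32, -1.79, 0.08], 'ceff': 10.86}
11.6 8 {'t': 20.36, 's': 64.19, 'lat': 0.67, 'h': 70.59, 'th': 8.23, 'yaw': 4.73, 'F': [-10.47, -0.68, -3.56], 'tq': [0.32, -1.88, 0.03], 'ceff': 10.99}
11.7 7.4 {'t': 20.61, 's': 64.2, 'lat': 0.69, 'h': 70.58, 'th': 7.65, 'yaw': 4.73, 'F': [-10.92, -1.03, -4.64], 'tq': [0.32, -1.98, 0.04], 'ceff': 11.1}
{'t': 20.81, 's': np.float64(64.21), 'lat': np.float64(0.68), 'h': np.float64(70.58), 'th': np.float64(7.66), 'yaw': np.float64(4.75), 'F': [-11.01, -2.0, -4.45], 'tq': [0.33, -1.96, 0.1]}
```

View pics/i7s.png

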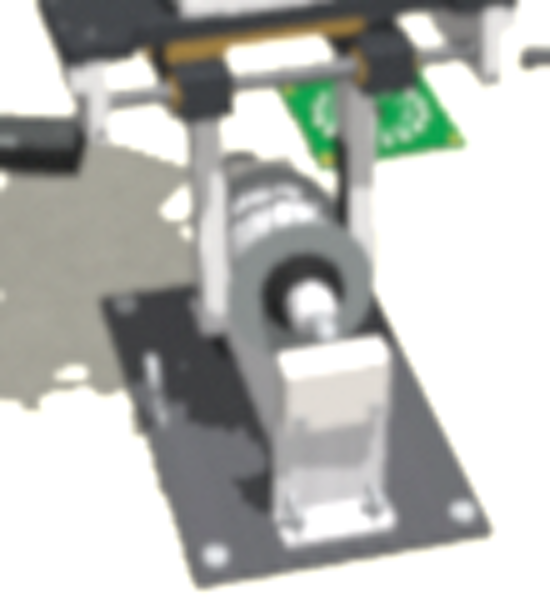

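Run:
```python
from h import *
from bench import r
for c,t,ds in ((11.8,6.8,3.3),(11.9,6.2,3.4),(12,5.6,3.5),(12,5.0,3.5)):
    w=gc(c,t-.2,ds=ds,lat=-.35,dh=-.5); w['ceff']=round(c+w['s']-SB,2); print(c,t,w)
    if w['F'][0]<-16 or w['F'][2]>0: print('stop');break
r.wait(.2); w=where(.069-c/1000); print(w)
```

```text
11.8 6.8 {'t': 21.11, 's': 64.25, 'lat': 0.69, 'h': 70.57, 'th': 7.01, 'yaw': 4.74, 'F': [-11.06, -1.45, -4.85], 'tq': [0.35, -2.0, 0.08], 'ceff': 11.25}
11.9 6.2 {'t': 21.36, 's': 64.26, 'lat': 0.73, 'h': 70.62, 'th': 6.43, 'yaw': 4.74, 'F': [-11.35, -2.23, -4.3], 'tq': [0.34, -2.06, 0.14], 'ceff': 11.36}
12 5.6 {'t': 21.61, 's': 64.28, 'lat': 0.73, 'h': 70.67, 'th': 5.84, 'yaw': 4.75, 'F': [-10.95, -1.7, -3.47], 'tq': [0.41, -2.03, 0.09], 'ceff': 11.48}
12 5.0 {'t': 21.86, 's': 64.35, 'lat': 0.76, 'h': 70.72, 'th': 5.23, 'yaw': 4.75, 'F': [-10.9, -1.96, -3.0], 'tq': [0.43, -1.97, 0.17], 'ceff': 11.55}
{'t': 22.06, 's': np.float64(64.38), 'lat': np.float64(0.76), 'h': np.float64(70.71), 'th': np.float64(5.25), 'yaw': np.float64(4.76), 'F': [-10.83, -1.98, -3.43], 'tq': [0.41, -1.99, 0.08]}
```

Run:
```python
from h import *
from bench import r
for c,t,ds in ((12.1,4.3,3.6),(12.2,3.6,3.6),(12.3,2.9,3.6),(12.3,2.2,3.6),(12.3,1.5,3.6)):
    w=gc(c,t-.2,ds=ds,lat=-.35,dh=-.7); w['ceff']=round(c+w['s']-SB,2); print(c,t,w)
    if w['F'][0]<-17 or w['F'][2]>0: print('stop');break
r.wait(.2); w=where(.069-c/1000); print(w)
shot('side_i8'); shot('wrist_i8')
a=load('side_i8')['im'][:,:,::-1][190:310,230:340]; b=load('wrist_i8')['im'][:,:,::-1][150:270,215:340]
f=lambda a:cv2.resize(np.clip(a*1.6,0,255).astype(np.uint8),(400,400),interpolation=cv2.INTER_CUBIC)
cv2.imwrite('pics/i8.png',np.hstack([f(a),f(b)]))
```

```text
12.1 4.3 {'t': 22.31, 's': 64.37, 'lat': 0.8, 'h': 70.49, 'th': 4.54, 'yaw': 4.76, 'F': [-11.25, -1.29, -4.24], 'tq': [0.38, -1.96, 0.13], 'ceff': 11.67}
12.2 3.6 {'t': 22.56, 's': 64.39, 'lat': 0.8, 'h': 70.5, 'th': 3.85, 'yaw': 4.76, 'F': [-10.73, -1.41, -3.97], 'tq': [0.4, -1.99, 0.16], 'ceff': 11.79}
12.3 2.9 {'t': 22.81, 's': 64.42, 'lat': 0.78, 'h': 70.39, 'th': 3.14, 'yaw': 4.75, 'F': [-10.96, -1.64, -3.69], 'tq': [0.38, -1.99, 0.12], 'ceff': 11.92}
12.3 2.2 {'t': 23.06, 's': 64.49, 'lat': 0.7, 'h': 70.11, 'th': 2.43, 'yaw': 4.73, 'F': [-11.8, -1.77, -4.1], 'tq': [0.32, -1.98, 0.09], 'ceff': 11.99}
12.3 1.5 {'t': 23.31, 's': 64.6, 'lat': 0.7, 'h': 70.06, 'th': 1.72, 'yaw': 4.73, 'F': [-10.37, -1.26, -5.06], 'tq': [0.34, -1.9, -0.0], 'ceff': 12.1}
{'t': 23.51, 's': np.float64(64.61), 'lat': np.float64(0.7), 'h': np.float64(70.07), 'th': np.float64(1.74), 'yaw': np.float64(4.74), 'F': [-11.63, -1.63, -5.34], 'tq': [0.29, -1.93, 0.05]}
```

View pics/i8.png

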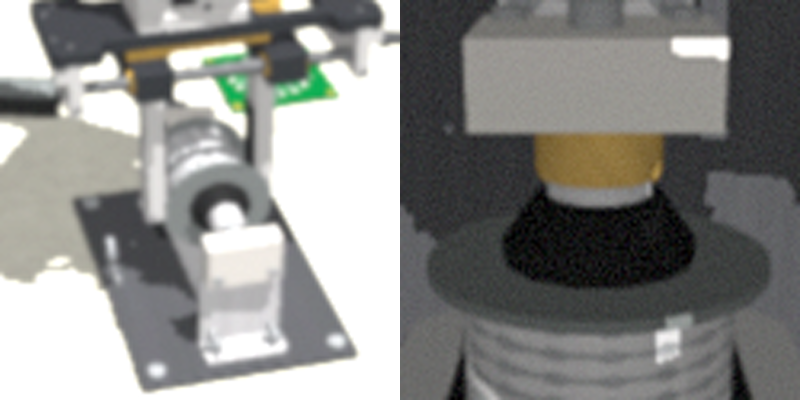

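Run:
```python
from h import *
from bench import r
for t in (.8,0.):
    w=gc(12.3,t-.2,ds=3.6,lat=-.5,dh=-.6); print(t,w)
r.wait(.2); w=where(.069-.0123); print(w)
for c in (11.6,11,10.4,9.8,9.2,8.6):
    w=gc(c,-.2,ds=3.6-(12.3-c)*.25,lat=-.4,dh=-.6); w['ceff']=round(c+w['s']-SB,2); print(c,w)
    if w['F'][0]>-5: print('contact?'); break
```

```text
0.8 {'t': 23.86, 's': 64.71, 'lat': 0.64, 'h': 70.08, 'th': 1.01, 'yaw': 4.72, 'F': [-10.53, -1.18, -5.03], 'tq': [0.29, -1.91, 0.05]}
0.0 {'t': 24.11, 's': 64.76, 'lat': 0.63, 'h': 70.04, 'th': 0.2, 'yaw': 4.72, 'F': [-9.49, -0.98, -5.25], 'tq': [0.26, -1.82, 0.04]}
{'t': 24.31, 's': np.float64(64.8), 'lat': np.float64(0.62), 'h': np.float64(70.04), 'th': np.float64(0.22), 'yaw': np.float64(4.74), 'F': [-10.68, -0.45, -4.48], 'tq': [0.26, -1.85, 0.07]}
11.6 {'t': 24.56, 's': 64.9, 'lat': 0.63, 'h': 70.0, 'th': 0.19, 'yaw': 4.73, 'F': [-9.23, -0.78, -4.16], 'tq': [0.26, -1.81, -0.03], 'ceff': 11.7}
11 {'t': 24.81, 's': 64.92, 'lat': 0.62, 'h': 69.99, 'th': 0.17, 'yaw': 4.73, 'F': [-8.74, -1.68, -5.16], 'tq': [0.26, -1.72, 0.07], 'ceff': 11.12}
10.4 {'t': 25.06, 's': 64.91, 'lat': 0.61, 'h': 69.96, 'th': 0.15, 'yaw': 4.73, 'F': [-8.49, -0.41, -4.18], 'tq': [0.21, -1.68, 0.04], 'ceff': 10.51}
9.8 {'t': 25.31, 's': 64.94, 'lat': 0.61, 'h': 69.94, 'th': 0.13, 'yaw': 4.73, 'F': [-8.46, 0.43, -4.6], 'tq': [0.19, -1.56, 0.03], 'ceff': 9.94}
9.2 {'t': 25.56, 's': 64.94, 'lat': 0.6, 'h': 69.92, 'th': 0.11, 'yaw': 4.72, 'F': [-8.71, 0.0, -4.99], 'tq': [0.21, -1.51, 0.0], 'ceff': 9.34}
8.6 {'t': 25.81, 's': 64.94, 'lat': 0.58, 'h': 69.88, 'th': 0.1, 'yaw': 4.72, 'F': [-6.49, -0.97, -5.46], 'tq': [0.17, -1.44, -0.02], 'ceff': 8.74}
```

Run:
```python
from h import *
from bench import r
for c in (8,7.4,6.8,6.2,5.6,5.2,4.8,4.4):
    w=gc(c,-.1,ds=3.6-(12.3-c)*.25,lat=-.3,dh=-.5); w['ceff']=round(c+w['s']-SB,2); print(c,w)
    if w['F'][0]>-2: print('contact'); break
r.wait(.2); print(where(.069-c/1000))
shot('side_i9'); shot('wrist_i9')
a=load('side_i9')['im'][:,:,::-1][190:310,230:340]; b=load('wrist_i9')['im'][:,:,::-1][150:270,215:340]
f=lambda a:cv2.resize(np.clip(a*1.6,0,255).astype(np.uint8),(400,400),interpolation=cv2.INTER_CUBIC)
cv2.imwrite('pics/i9.png',np.hstack([f(a),f(b)]))
```

```text
8 {'t': 26.06, 's': 65.0, 'lat': 0.62, 'h': 69.97, 'th': 0.18, 'yaw': 4.73, 'F': [-7.75, -1.41, -3.46], 'tq': [0.17, -1.37, 0.03], 'ceff': 8.2}
7.4 {'t': 26.31, 's': 65.01, 'lat': 0.59, 'h': 69.9, 'th': 0.16, 'yaw': 4.72, 'F': [-6.53, -1.32, -4.69], 'tq': [0.17, -1.35, 0.03], 'ceff': 7.61}
6.8 {'t': 26.56, 's': 64.98, 'lat': 0.56, 'h': 69.88, 'th': 0.14, 'yaw': 4.72, 'F': [-5.94, -1.16, -4.93], 'tq': [0.14, -1.26, 0.01], 'ceff': 6.98}
6.2 {'t': 26.81, 's': 65.02, 'lat': 0.6, 'h': 69.87, 'th': 0.13, 'yaw': 4.72, 'F': [-5.72, -0.59, -5.09], 'tq': [0.1, -1.12, 0.04], 'ceff': 6.42}
5.6 {'t': 27.06, 's': 65.05, 'lat': 0.56, 'h': 69.84, 'th': 0.11, 'yaw': 4.72, 'F': [-6.01, 0.04, -5.57], 'tq': [0.1, -1.15, 0.02], 'ceff': 5.85}
5.2 {'t': 27.31, 's': 65.02, 'lat': 0.57, 'h': 69.84, 'th': 0.1, 'yaw': 4.71, 'F': [-5.73, -0.57, -3.96], 'tq': [0.14, -1.1, 0.03], 'ceff': 5.42}
4.8 {'t': 27.56, 's': 65.2, 'lat': 0.58, 'h': 69.83, 'th': 0.07, 'yaw': 4.71, 'F': [-4.32, -0.72, -4.09], 'tq': [0.14, -0.97, 0.04], 'ceff': 5.2}
4.4 {'t': 27.81, 's': 65.57, 'lat': 0.47, 'h': 69.83, 'th': 0.01, 'yaw': 4.7, 'F': [-5.16, -0.17, -4.04], 'tq': [-0.02, -0.98, -0.01], 'ceff': 5.17}
{'t': 28.01, 's': np.float64(65.59), 'lat': np.float64(0.47), 'h': np.float64(69.8), 'th': np.float64(0.01), 'yaw': np.float64(4.7), 'F': [-5.14, 1.53, -4.57], 'tq': [-0.06, -1.05, -0.04]}
```

View pics/i9.png

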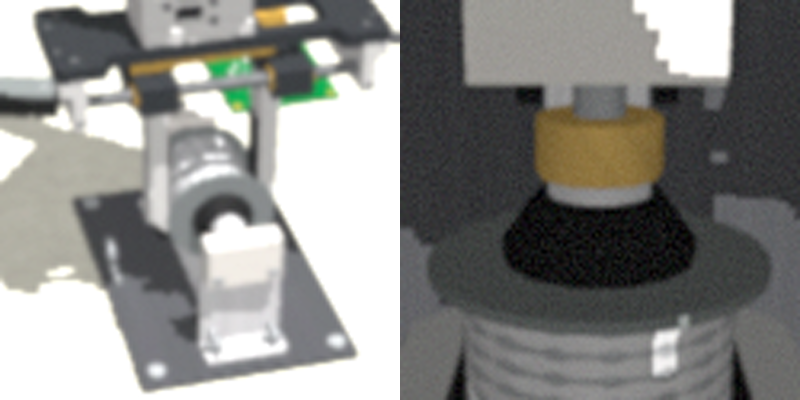

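Run:
```python
from h import *
from bench import r
for ds in (1.2,.8,.4,0):
    w=gc(4.4,-.1,ds=ds,lat=-.1,dh=-.5); print(ds,w)
    if w['F'][0]>-1.2: break
r.wait(.15); print(where(.069-.0044))
for dh in (-1,-1.5,-2,-2.5,-3,-3.4):
    w=gc(4.4,0,ds=ds,lat=.1,dh=dh); print(dh,w)
    if w['F'][2]>-1: break
```

```text
1.2 {'t': 28.36, 's': 65.54, 'lat': 0.46, 'h': 69.77, 'th': -0.04, 'yaw': 4.69, 'F': [-5.2, 0.85, -3.98], 'tq': [-0.03, -0.94, -0.03]}
0.8 {'t': 28.61, 's': 65.46, 'lat': 0.42, 'h': 69.75, 'th': -0.08, 'yaw': 4.69, 'F': [-4.25, 1.54, -2.65], 'tq': [-0.19, -0.79, -0.02]}
0.4 {'t': 28.86, 's': 65.33, 'lat': 0.35, 'h': 69.74, 'th': -0.11, 'yaw': 4.69, 'F': [-2.86, 2.4, -2.56], 'tq': [-0.33, -0.58, -0.03]}
0 {'t': 29.11, 's': 65.2, 'lat': 0.31, 'h': 69.72, 'th': -0.14, 'yaw': 4.7, 'F': [-1.2, 3.16, -2.0], 'tq': [-0.53, -0.27, -0.0]}
{'t': 29.26, 's': np.float64(65.16), 'lat': np.float64(0.32), 'h': np.float64(69.73), 'th': np.float64(-0.13), 'yaw': np.float64(4.7), 'F': [-0.56, 3.97, -1.61], 'tq': [-0.61, -0.15, 0.03]}
-1 {'t': 29.51, 's': 65.11, 'lat': 0.14, 'h': 69.12, 'th': -0.02, 'yaw': 4.71, 'F': [-0.03, 3.12, 0.93], 'tq': [-0.48, 0.0, 0.02]}
```

Run:
```python
from h import *
from bench import r
for lat,dh in ((.7,-1.1),(1.0,-1.2)):
    w=gc(4.4,0,ds=-.1,lat=lat,dh=dh); print(w)
r.wait(.15); print(where(.0646))
r.gripper_to(.62); r.wait(.3); w=where(.0646); print(w, r.get_state()['finger_gap'])
shot('side_j1'); shot('wrist_j1')
a=load('side_j1')['im'][:,:,::-1][190:310,230:340]; b=load('wrist_j1')['im'][:,:,::-1][140:320,190:370]
f=lambda a:cv2.resize(np.clip(a*1.6,0,255).astype(np.uint8),(400,400),interpolation=cv2.INTER_CUBIC)
cv2.imwrite('pics/j1.png',np.hstack([f(a),f(b)]))
```

```text
{'t': 29.76, 's': 65.08, 'lat': 0.22, 'h': 68.88, 'th': -0.05, 'yaw': 4.71, 'F': [0.78, 1.33, 1.55], 'tq': [-0.13, 0.15, 0.04]}
{'t': 30.01, 's': 65.07, 'lat': 0.3, 'h': 68.63, 'th': -0.05, 'yaw': 4.71, 'F': [1.22, -0.86, 2.93], 'tq': [0.22, 0.19, 0.01]}
{'t': 30.16, 's': np.float64(65.08), 'lat': np.float64(0.33), 'h': np.float64(68.63), 'th': np.float64(-0.05), 'yaw': np.float64(4.71), 'F': [2.29, -1.66, 3.33], 'tq': [0.28, 0.23, 0.07]}
{'t': 30.87, 's': np.float64(64.68), 'lat': np.float64(1.04), 'h': np.float64(68.8), 'th': np.float64(0.0), 'yaw': np.float64(4.7), 'F': [-0.64, -0.69, 0.32], 'tq': [0.09, -0.09, 0.0]} 0.6172079940515214
```

View pics/j1.png

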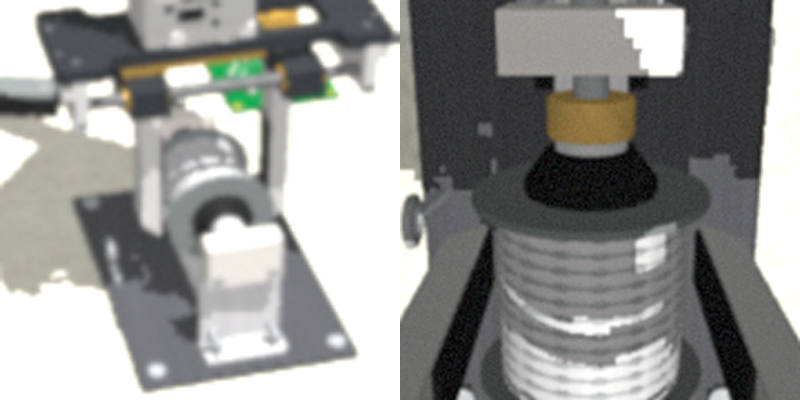

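Released with a gap on both sides, and the reel hangs between the blocks. Next I'll withdraw straight up and check how well it is seated.

Run:
```python
from h import *
from bench import r
s=r.get_state(); p=s['ee_pos']
r.movel([p[0],p[1],p[2]+.10],v=.1); print(where())
o=orient(PSI_S).as_rotvec()
a=M+V*.0; 
r.movel([0.4964+.003,-.265,.22],o,v=.2); r.wait(.3); shot('wrist_k1'); 
r.movel([0.4964+.006,-.325,.22],o,v=.2); r.wait(.3); shot('wrist_k2')
shot('side_k1'); shot('top_k1'); print(r.get_state()['time'])
def crop(n,x0,y0,x1,y1,f,b=1.7):
    im=load(n)['im'][:,:,::-1]; return cv2.resize(np.clip(im[y0:y1,x0:x1]*b,0,255).astype(np.uint8),None,fx=f,fy=f,interpolation=cv2.INTER_CUBIC)
cv2.imwrite('pics/k.png',np.hstack([crop('wrist_k1',225,75,335,245,3.4),crop('wrist_k2',225,0,335,170,3.4)]))
cv2.imwrite('pics/ks.png',np.hstack([crop('side_k1',230,190,340,310,3.6),crop('top_k1',330,165,430,255,3.6)[:324].copy().repeat(1,0)]) if 0 else crop('side_k1',230,190,340,310,5))
```

```text
{'t': 32.12, 's': np.float64(69.51), 'lat': np.float64(0.48), 'h': np.float64(167.97), 'th': np.float64(-0.06), 'yaw': np.float64(4.7), 'F': [0.62, 0.75, -0.2], 'tq': [0.02, -0.04, -0.0]}
33.9083
```

View pics/k.png

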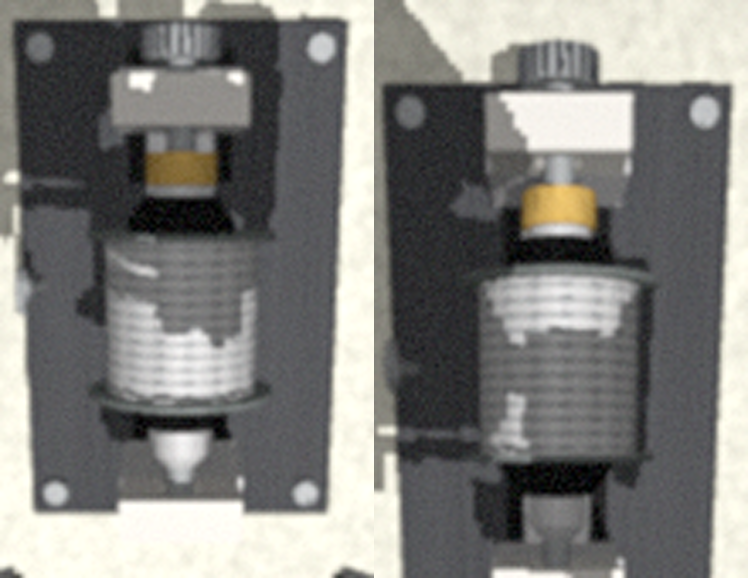

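View pics/ks.png

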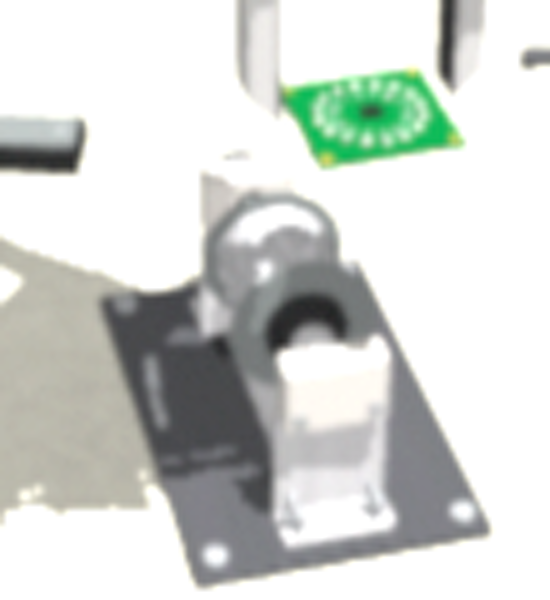

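View pics/top_k1.png

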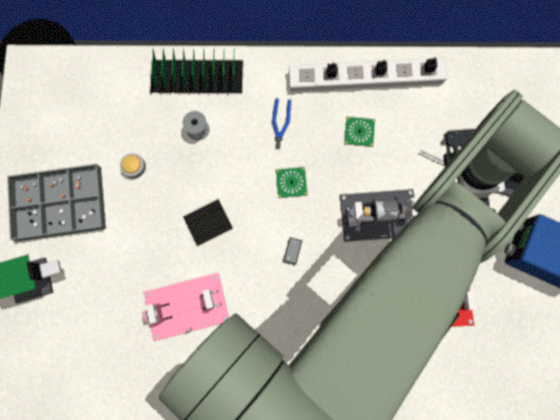

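Run:
```python
from h import *
a,b=load('wrist_k1'),load('wrist_k2')
def sc(X): d=X-M; return (d@V*1e3).round(1),(d@np.array([np.cos(PSI_S),np.sin(PSI_S),0])*1e3).round(1),(X[2]*1e3).round(1)
A=lambda x,y:(x/3.4+225,y/3.4+75); B=lambda x,y:((x-374)/3.4+225,y/3.4)
P=dict(nutfront=(A(181,152),B(560,186)),nutrear=(A(181,186),B(560,227)),blkAinner=(A(181,128),B(560,151)),tubeendB=(A(180,462),B(556,542)),flangeA=(A(181,237),B(565,270)),flangeB=(A(180,400),B(562,460)),
 flA_L=(A(93,235),B(456,275)),flA_R=(A(273,233),B(652,270)))
for k,(u,v) in P.items(): print(k,sc(tri([a,b],[u,v])))
for nm,c,L in (('k1',a,A),('k2',b,B)):
    pass
# predicted top-of-tube/nut pixels for seated level spindle at axis h=68 : origin s=+1
O=M+V*.001
for nm,y,z in (('nutfront_top',.050,.079),('flangeA_top',.026,.098),('flangeB_top',-.026,.098),('wound top mid',0,.092),('tubeB',-.040,.077)):
    X=O+V*y+np.array([0,0,z]); print(nm,proj(a,X).round(1),proj(b,X).round(1))
for k in P: print(k,np.round(P[k],1).tolist())
for n,c in(('k1',a),('k2',b)):
    # depth-derived height along reel top
    for y in(-.02,0,.02):
        X=O+V*y+np.array([0,0,.092]); uv=proj(c,X)[0]; print(n,y,sc(dep(c,uv,c['d'])[0]))
```

```text
nutfront (np.float64(50.4), np.float64(0.3), np.float64(77.4))
nutrear (np.float64(40.5), np.float64(0.4), np.float64(72.9))
blkAinner (np.float64(56.8), np.float64(0.2), np.float64(88.4))
tubeendB (np.float64(-52.7), np.float64(-0.1), np.float64(55.2))
flangeA (np.float64(26.3), np.float64(1.0), np.float64(92.4))
flangeB (np.float64(-25.3), np.float64(0.7), np.float64(79.4))
flA_L (np.float64(26.3), np.float64(-27.9), np.float64(82.3))
flA_R (np.float64(27.2), np.float64(27.1), np.float64(85.9))
nutfront_top [[278.1 119.1]] [[279.2  53.7]]
flangeA_top [[278.1 144.4]] [[279.3  77.7]]
flangeB_top [[278.  196.4]] [[279.1 135.7]]
wound top mid [[278.  170.2]] [[279.1 107.8]]
tubeB [[278.  204.4]] [[278.9 148.6]]
nutfront [[278.2, 119.7], [279.7, 54.7]]
nutrear [[278.2, 129.7], [279.7, 66.8]]
blkAinner [[278.2, 112.6], [279.7, 44.4]]
tubeendB [[277.9, 210.9], [278.5, 159.4]]
flangeA [[278.2, 144.7], [281.2, 79.4]]
flangeB [[277.9, 192.6], [280.3, 135.3]]
flA_L [[252.4, 144.1], [249.1, 80.9]]
flA_R [[305.3, 143.5], [306.8, 79.4]]
k1 -0.02 (np.float64(-19.0), np.float64(0.0), np.float64(91.9))
k1 0 (np.float64(1.0), np.float64(-0.0), np.float64(92.3))
k1 0.02 (np.float64(21.0), np.float64(0.0), np.float64(91.8))
k2 -0.02 (np.float64(-19.0), np.float64(0.0), np.float64(91.4))
k2 0 (np.float64(1.0), np.float64(-0.0), np.float64(93.0))
k2 0.02 (np.float64(21.1), np.float64(0.0), np.float64(91.5))
```

Run:
```python
from bench import r
r.sign_off(); print(r.get_state()['time'])
```

```text
the job is handed in; nothing more can be done
the job is handed in; nothing more can be done
```

The reel of solder now hangs by itself in the dark reel stand, with both spindle ends in their cups, and I handed the job in at about 34 s. I gripped it in the cradle, tilted it 14°, and put the plunger into the left cup. I pressed it in about 12 mm and swung the plain end down. I then let it spring out into the other cup, lowered its weight onto the cups, let go and withdrew.

**Forces:** the push along the spindle peaked at about 12 N, close to the spring's own force, and I saw no jamming spike.

**Spring-out:** the spindle stopped at about 5.2 mm of compression, where 5 mm is expected when seated.

**Final position:**
- Depth readings at the two ends of the reel agree within 0.1 mm (91.9/91.8 mm and 91.4/91.5 mm), so it hangs level with its axis about 68 mm up.
- The nut front measured 50.4 mm from the yoke's middle, against 51 mm expected.

**Bench:** in the last top view, the things I could see were where they had been. The arm hid the blue box and parts of the red stand, driver and iron, so I could not check those there.

**Disagreements:** two hand-picked two-view points, the plain-end flange and tube end, gave heights 15–20 mm too low. Their edges were in shadow, so I relied on the depth readings and the compression figure instead. I did not see the plain tip inside its cup directly. By the nominal figures, nut and stub should have jammed by about 0.5 mm during the swing, but I felt no such contact.

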